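# Lock the height stop with its jam nut

### The job

The wide dark nut on the threaded post has been set to its working height. Run the brass nut above it down the post (clockwise) until it meets the dark nut, then tighten it firmly against it, to a torque of about 0.3 N m, so that the two stay locked together after you let go. The dark nut must not be turned from its setting, nor the things standing around be disturbed.

Things in the scene. Friction and masses are not known exactly. Their poses are not given: they have to be found in the camera images.
- stand: Fixed aluminium base, 110 (x) x 80 (y) x 16 mm, with an upright threaded post, 16 mm diameter, at its centre. Origin under the base on the worktop, z up along the post, whose top is 94 mm above it. A white gauge strip and two screws stay below 38 mm. The thread is right-handed and steep: a nut goes down 12 mm per clockwise turn seen from above (1.9 mm per rad).
- first_nut: The wide dark steel hexagon nut, 46 mm across flats, 12 mm high, already set on the post. Origin at the centre of its underside, 39 to 42 mm above the worktop; z up. It is stiff on the thread, but is dragged round (clockwise) and down when the brass nut above is tightened with more than about 0.45 N m.
- first_top (a point): Centre of the first nut's top face, which the second nut must meet.
- first_corner (a point): A point on the rim of the dark nut's top face, 26.5 mm from the axis along its own y: shows whether the nut has turned.
- second_nut: The brass hexagon nut (jam nut), 34 mm across flats, 24 mm high, on the same post 3 to 9 mm above the dark nut. Origin at the centre of its underside, z up. Its own x axis is normal to a pair of flats; the other pairs lie at 60 and 120 degrees. A grip that reaches below its underside meets the wider dark nut.
- second_under (a point): Centre of the brass nut's underside. Running free the nut turns with about 0.08 N m and stays where it is left; once it bears on the dark nut the torque climbs steeply, by 0.3 N m within about 0.1 rad, and it stays tight when let go.
- vial: Small amber vial with a green cap, 32 mm diameter, 58 mm high, standing loose beside the stand; origin under its centre. To be left alone.
- tape: Roll of green tape, 72 mm diameter, 19 mm high, lying loose; origin under its centre. To be left alone.
- lab_timer: White timer, 66 x 66 x 23 mm, loose; origin under its centre. To be left alone.

How it is judged (in metres and radians):
On the way:
1. the brass nut has been run down onto the dark nut (contact force between second_nut and first_nut above 1 N), for 0.02 s.
At the end, for the whole second after the job is handed in: The brass nut bears on the dark nut (gap under 1.5 mm) and the two still press on each other with more than 4 N after release (tightened to at least about 0.15 N m), at rest, and the dark nut's rim is within 3 mm of where it was (contact force between second_nut and first_nut above 4 N and z of second_under in the frame of first_top below 0.0015 m and distance of first_corner from where it was at the start of the episode below 0.003 m and angular speed of second_nut below 0.05 rad/s); the robot touches nothing.
It fails at once if the dark nut is turned from its setting (its rim moves more than 3 mm) (distance of first_corner from where it was at the start of the episode above 0.003 m).
It fails at once if a thing standing around is moved by more than 15 mm (distance of any of vial, tape, lab_timer from where it was at the start of the episode above 0.015 m).
It also fails if it takes over 61 s, if anything falls off the work surface, if the arm or the gripper's body presses on something with over 40 N, if the wrist force passes 120 N, or if a joint passes its speed limit or range.

### The arm

A 6-joint arm with a two-finger parallel gripper is mounted at the origin on a cart in front of the work surface, level with it; the furniture and walls round the work are solid. World frame = base frame: x ahead of the robot, y to its left, z up, the work surface at z = 0. Lengths are in mm, angles in rad, forces in N, time in s.
With the tool pointing down it reaches from about 375 to 925 mm from the base axis. Payload 5.7 kg.
Tool frame: the origin (TCP) lies midway between the tips of the shut fingers; the grasp point (between the pads) lies bot.pinch_z behind it (bot.pinch_z is the distance from the TCP to the grasp point, in mm); z points along the fingers, y is the line along which they close (so a half turn about z gives the same grasp; the last joint's range is limited). The gripper opens to 85 mm and grips with 20 to 120 N. Pads are 22 mm wide; open, the fingers measure 114 mm over their backs; the gripper's body (76 mm by 85 mm) begins 54 mm behind the grasp point. The pads swing forward as they close: fully open they stand 13 mm farther back than shut.
Start: joints at [-1.266, 0.359, 1.51, -0, 1.272, -0.115], TCP at [244.528, -547.877, 231.267] pointing down, gripper open.
Joint ranges: [-2.97, 2.97], [-1.01, 2.36], [0.21, 2.38], [-0.96, 4.11], [0.2, 2.71], [-2.98, 2.98]. Speed limits (rad/s): [2.39, 2.39, 3.14, 3.14, 3.14, 3.14].

### API

Orientations are given as a unit quaternion [w, x, y, z].
In Python, from rig import monitor, get_image, order, models, bot gives the robot as it stands.
- The arm moves only by the tool drive_tool, never from a script. Its argument "targets" is a list of rows, each a list of 3 entries, a list of its own where there are three numbers: the shift along the tool's x, y, z in mm, then the turn about the tool's z in rad, then the closure, from -1 (fully open) to 1 (shut). In form: [[[tx, ty, tz], twist, jaw], ...]. A call has 1 to 8 rows; each row shifts and turns the commanded pose from where the row before left it, along the tool's axes as they then stand; what a row does not reach is not made up. A row lasts 1/10 s, in which the tool goes at most 50 mm and 8.59 degrees, less where a joint would pass 70% of its speed; a pose out of reach is approached as far as the arm can. A call is refused whole if a number of a shift passes 50 or a number of a turn 0.15, either way. A call with a gripper value outside its range is refused whole. The fingers move at their own pace and stop on an object; "force" is the grip in N (left out, the last holds). Time passes only in rows, so rows that do not move let the fingers close. It gives the time, the measured TCP pose, the force, the opening and the grip force at its end, in the units of the state.
- monitor.state(): the state, without advancing time (a new reading comes with each control period).
- get_image(name): name is "scene" or "top" or "wrist"; returns a dict with "color" (400x640x3 uint8, blue, green, red), "mtx" (3x3 intrinsics, pixels), "camera_from_world" (4x4, takes a point from world to camera coordinates); the wrist camera has in their place "mount" (4x4, takes a point from camera to tool coordinates, whose origin is the TCP and whose axes are the flange's). Camera axes: x right, y up, looking along -z (the intrinsics and any distortion apply to the point x, -y, -z); pixel columns grow to the right and rows downward; lengths in mm; the calibration is good to about 2 mm. The wrist camera is an equidistant fisheye: a pixel r from the principal point sees the ray r / f radians off the axis. A picture is of the moment at which its call begins: read the wrist's pose just before it. There is no depth.
- order.sign_off(): hands the job in; it is judged then, once.
Trained networks look in a picture, given as the dict that the camera call returned (one of the last four; its "shot" number tells which), for a name from the list of things; names that differ only in an ending like _2 or _b are one class to them, and where a whole thing is asked for, a point or a joint stands for the part that bears it (a point fixed in the world has none). Each returns a list of dicts, best first, with "p" (0 to 1); they miss things now and then, are a little off and sometimes report something else, mostly with a low value. They report only what shows in the picture. A call takes as long as a camera call.
- models.trace(picture, query): "mask" (400x640 bool, what is visible of it) and "location" ([column, row] in pixels, amid what is visible of it).
The state is a dict: "time": time; "joint_positions": joint angles; "qd": joint speeds; "joint_torque": joint torques, N m; "ee_pos": TCP position; "eef_rot": TCP orientation; "wrist_force": force on the tool from outside, world axes, zero at the start; "wrist_torque": the same for the moment, N m; "width": opening from 0.0 (shut) to 1.0 (fully open); "grip_force": force on a finger pad.
Only numpy, scipy, OpenCV 4.12 (cv2) and the standard library are available. Lean on these libraries where they do the work, as an engineer would, in place of code of your own. Each camera call takes 0.05 s, during which the arm holds its last target. There are 200 camera calls.

## Working session

There is one attempt and no reset: what is moved stays moved. The work goes in short steps, Python scripts to look and compute and a tool call to move; the robot and the scene stay as the last step left them, time stands still between calls to the robot, and variables do not carry over. Pictures are saved under pics/ and viewed, at most 10 in all, crops included, and the job is handed in when it is done.

Besides the shell and the picture viewer there is one more tool, called after "Emit:" as name(argument=value, ...), one argument or row to a line, values as JSON. drive_tool: Moves the arm, as the interface text tells. Its arguments: {"type":"object","properties":{"targets":{"type":"array"},"force":{"type":"number"}},"required":["targets"]}

```bash
mkdir -p pics; cat > h.py <<'E'
import numpy as np, cv2
from rig import monitor,get_image,order,models,bot
def ray(im,px):
    K=np.array(im['mtx']);T=np.array(im['camera_from_world']);R=T[:3,:3];c=-R.T@T[:3,3]
    x=(px[0]-K[0,2])/K[0,0];y=(px[1]-K[1,2])/K[1,1]
    d=R.T@np.array([x,-y,-1]);return c,d/np.linalg.norm(d)
def tri(a,b):
    (c1,d1),(c2,d2)=a,b
    s=np.linalg.lstsq(np.c_[d1,-d2],c2-c1,rcond=None)[0]
    p,q=c1+s[0]*d1,c2+s[1]*d2
    return (p+q)/2,np.linalg.norm(p-q)
def proj(im,P):
    T=np.array(im['camera_from_world']);p=T[:3,:3]@np.array(P)+T[:3,3];K=np.array(im['mtx'])
    return K[0,0]*p[0]/-p[2]+K[0,2],K[1,1]*-p[1]/-p[2]+K[1,2]
E
python3 - <<'E'
from h import *
print(bot.pinch_z, monitor.state())
ims={n:get_image(n) for n in('scene','top')}
for n,i in ims.items(): cv2.imwrite(f'pics/{n}0.png',i['color'])
L={}
for q in['second_nut','first_nut','stand','vial','tape','lab_timer']:
    for n,i in ims.items():
        r=models.trace(i,q)
        if r:
            L[q,n]=r[0]['location'];m=r[0]['mask'];ys,xs=np.where(m)
            print(q,n,round(r[0]['p'],2),r[0]['location'],xs.min(),xs.max(),ys.min(),ys.max())
    if (q,'scene') in L and (q,'top') in L: print(q,tri(ray(ims['scene'],L[q,'scene']),ray(ims['top'],L[q,'top'])))
for n,i in ims.items(): print(n,ray(i,(320,200)),i.keys())
E
```

```text
18.700000000000003 {'time': 0.0, 'joint_positions': array([-1.26610508e+00,  3.59472998e-01,  1.51141466e+00, -3.87214843e-05,
        1.27249826e+00, -1.15091500e-01]), 'qd': array([-0.00082682,  0.00012813, -0.0006317 ,  0.00039169, -0.00101332,
        0.00051436]), 'joint_torque': array([-1.98895053e-03, -5.27623808e+01, -2.78621525e+01, -4.11814744e-04,
        1.32957957e-02, -2.05519868e-06]), 'ee_pos': array([ 244.32049537, -547.2717607 ,  230.4794004 ]), 'eef_rot': array([-8.90855880e-04,  9.78051971e-01,  2.08359158e-01, -1.03291003e-04]), 'wrist_force': array([-0.64855907, -0.6256982 , -0.1399359 ]), 'wrist_torque': array([ 0.01018833,  0.03783519, -0.01774038]), 'grip_force': 0.0, 'width': 1.0002603178864091}
second_nut scene 0.77 [316.9, 212.3] 307 322 206 221
second_nut top 0.48 [290.5, 210.9] 282 298 205 219
second_nut (array([446.36645225,  47.57100143,  71.76211197]), np.float64(10.109277220021406))
first_nut scene 0.74 [312.4, 224.2] 304 325 218 229
stand scene 0.57 [312.7, 234.0] 291 341 204 251
stand top 0.63 [299.3, 216.0] 285 300 204 222
stand (array([449.240273
[... 253 characters left out ...]
scene 0.91 [346.5, 219.4] 335 361 207 226
tape top 0.56 [339.4, 230.3] 326 354 210 239
tape (array([413.93678279, -64.57781691,   4.07842337]), np.float64(14.364066817563714))
lab_timer scene 0.69 [373.0, 179.4] 361 383 174 188
lab_timer top 0.85 [435.9, 211.5] 420 451 193 221
lab_timer (array([ 461.65379492, -306.60921724,   13.78834179]), np.float64(3.709886576092448))
scene (array([ 11.1474595 , 665.17781845, 510.38836257]), array([ 0.49493285, -0.72873767, -0.47326829])) dict_keys(['color', 'mtx', 'camera_from_world', 'shot'])
top (array([ 410.28258503,  -26.76004561, 1009.21295798]), array([ 0.07194163,  0.00894893, -0.9973687 ])) dict_keys(['color', 'mtx', 'camera_from_world', 'shot'])
```

```bash
python3 - <<'E'
import cv2,numpy as np
a=cv2.imread('pics/scene0.png')[170:270,260:400];b=cv2.imread('pics/top0.png')[160:260,230:370]
cv2.imwrite('pics/c0.png',np.vstack([cv2.resize(i,(420,300),interpolation=2) for i in(a,b)]))
E
```

```text
(no output)
```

View pics/c0.png

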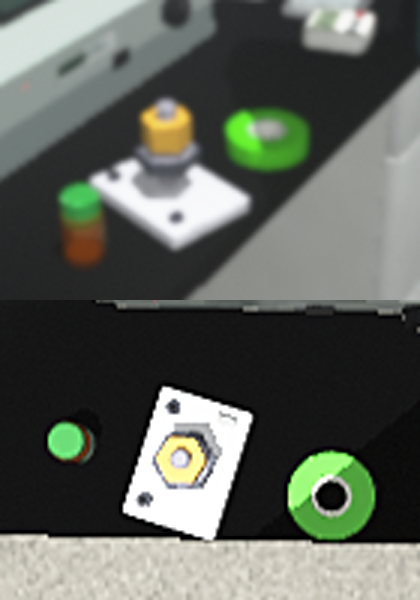

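Emit:
drive_tool(
  targets=[
    [[30.5, -33, 0], 0, -1],
    [[30.5, -33, 0], 0, -1],
    [[30.5, -33, 0], 0, -1],
    [[30.5, -33, 0], 0, -1],
    [[30.5, -33, 0], 0, -1],
    [[30.5, -33, 0], 0, -1],
    [[30.5, -33, 0], 0, -1],
    [[30.5, -33, 0], 0, -1],
  ],
  force=40,
)

```text
time: 1.5
ee_pos: [360.1, -205.8, 231.6]
eef_rot: [0.0, 0.978, 0.208, 0.0]
wrist_force: [0.9, -0.4, 0.2]
width: 1.0
grip_force: 0.0
```

Emit:
drive_tool(
  targets=[
    [[30.5, -33, 0], 0, -1],
    [[30.5, -33, 0], 0, -1],
    [[30.5, -33, 0], 0, -1],
    [[30.5, -33, 0], 0, -1],
    [[0, 0, 0], 0, -1],
    [[0, 0, 0], 0, -1],
  ],
)

```text
time: 2.1
ee_pos: [417.5, -36.3, 231.4]
eef_rot: [0.0, 0.978, 0.21, 0.0]
wrist_force: [0.2, -0.6, 0.5]
width: 0.999
grip_force: 0.0
```

```bash
cat >> h.py <<'E'
from scipy.spatial.transform import Rotation as Ro
def tool():
    s=monitor.state();q=s['eef_rot'];return Ro.from_quat([q[1],q[2],q[3],q[0]]).as_matrix(),np.array(s['ee_pos']),s
def wray(im,px,R,p):
    K=np.array(im['mtx']);M=np.array(im['mount'])
    u=(px[0]-K[0,2])/K[0,0];v=(px[1]-K[1,2])/K[1,1];r=np.hypot(u,v)+1e-9
    d=np.array([np.sin(r)*u/r,-np.sin(r)*v/r,-np.cos(r)])
    return p+R@M[:3,3],R@M[:3,:3]@d
def wproj(im,P,R,p):
    K=np.array(im['mtx']);M=np.array(im['mount'])
    c=M[:3,:3].T@(R.T@(np.array(P)-p)-M[:3,3]);x,y,z=c[0],-c[1],-c[2]
    h=np.hypot(x,y);t=np.arctan2(h,z);return K[0,0]*t*x/h+K[0,2],K[1,1]*t*y/h+K[1,2]
E
python3 - <<'E'
from h import *
R,p,s=tool();print(p,R.round(3),s['joint_positions'].round(3),s['time'])
im=get_image('wrist');print(np.round(im['mount'],3),im['mtx'])
cv2.imwrite('pics/w1.png',im['color'])
for q in['second_nut','first_nut','stand']:
    for r in models.trace(im,q)[:1]:
        ys,xs=np.where(r['mask']);print(q,r['p'],r['location'],xs.min(),xs.max(),ys.min(),ys.max())
        c,d=wray(im,r['location'],R,p);print(c,c+d*(75-c[2])/d[2])
E
```

```text
[417.47920649 -36.25275365 231.42072732] [[ 0.912  0.411  0.   ]
 [ 0.411 -0.912 -0.   ]
 [-0.     0.    -1.   ]] [-0.251  0.093  1.874 -0.     1.174  0.896] 2.1
[[ 1.00000e-03  9.49000e-01  3.16000e-01  8.11590e+01]
 [ 1.00000e+00 -1.00000e-03  0.00000e+00 -6.49000e-01]
 [ 1.00000e-03  3.16000e-01 -9.49000e-01 -1.41612e+02]
 [ 0.00000e+00  0.00000e+00  0.00000e+00  1.00000e+00]] [[309.70691629   0.         319.09300699]
 [  0.         309.70691629 196.64935075]
 [  0.           0.           1.        ]]
second_nut 0.63 [256.1, 117.3] 230 268 100 139
[491.19273444  -2.26990049 373.02782647] [449.1648731   45.68741519  75.        ]
first_nut 0.85 [267.1, 111.7] 245 276 95 142
[491.19273444  -2.26990049 373.02782647] [458.3419521   37.78546222  75.        ]
stand 0.73 [261.5, 117.3] 209 315 60 170
[491.19273444  -2.26990049 373.02782647] [451.20207137  40.74647661  75.        ]
```

View pics/w1.png

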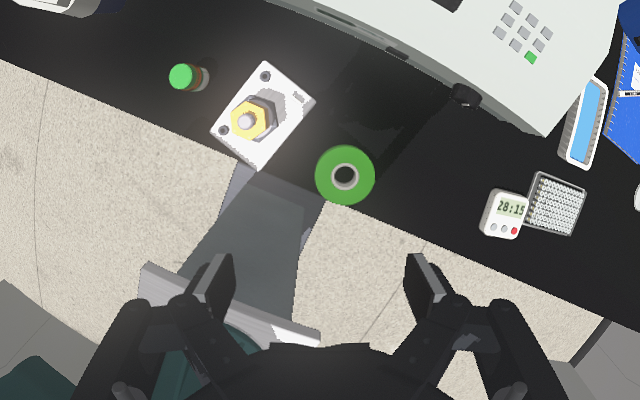

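Emit:
drive_tool(
  targets=[
    [[20.5, -21, 18.7], 0, -1],
    [[20.5, -21, 18.7], 0, -1],
    [[20.5, -21, 18.7], 0, -1],
    [[0, 0, 0], 0, -1],
    [[0, 0, 0], 0, -1],
  ],
)

```text
time: 2.8
ee_pos: [447.5, 44.6, 174.9]
eef_rot: [-0.0, 0.978, 0.208, -0.001]
wrist_force: [0.8, -0.6, 0.5]
width: 0.999
grip_force: 0.0
```

```bash

python3 - <<'E'
from h import *
R,p,s=tool();print(p,R.round(3),s['joint_positions'].round(3),s['time'])
im=get_image('wrist')
cv2.imwrite('pics/w2.png',im['color'])
np.savez('w2.npz',R=R,p=p,mtx=im['mtx'],mount=im['mount'])
for q in['second_nut','first_nut','stand']:
    for r in models.trace(im,q)[:1]:
        ys,xs=np.where(r['mask']);print(q,r['p'],r['location'],xs.min(),xs.max(),ys.min(),ys.max())
        c,d=wray(im,r['location'],R,p);print(c,c+d*(75-c[2])/d[2])
a=im['color'];b=cv2.resize(a[80:280,190:450],(780,600),interpolation=2)
cv2.imwrite('pics/w2c.png',b)
E
```

```text
[447.48402433  44.61891949 174.87827182] [[ 0.913  0.407 -0.002]
 [ 0.407 -0.913 -0.   ]
 [-0.001 -0.    -1.   ]] [-0.054  0.211  1.891 -0.     1.041  1.097] 2.8
second_nut 0.87 [311.2, 188.4] 288 332 170 221
[521.55781906  78.30046805 316.36862817] [451.42536516  54.31143544  75.        ]
first_nut 0.98 [314.6, 170.2] 284 338 160 201
[521.55781906  78.30046805 316.36862817] [466.50995867  57.94672804  75.        ]
stand 0.86 [313.7, 176.1] 252 375 113 237
[521.55781906  78.30046805 316.36862817] [461.73985464  56.63042156  75.        ]
```

View pics/w2.png

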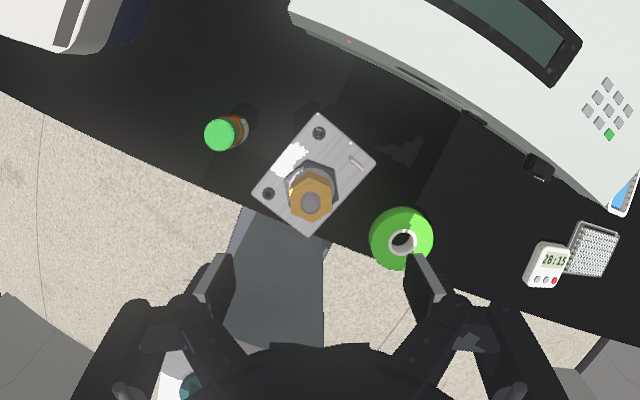

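View pics/w2c.png

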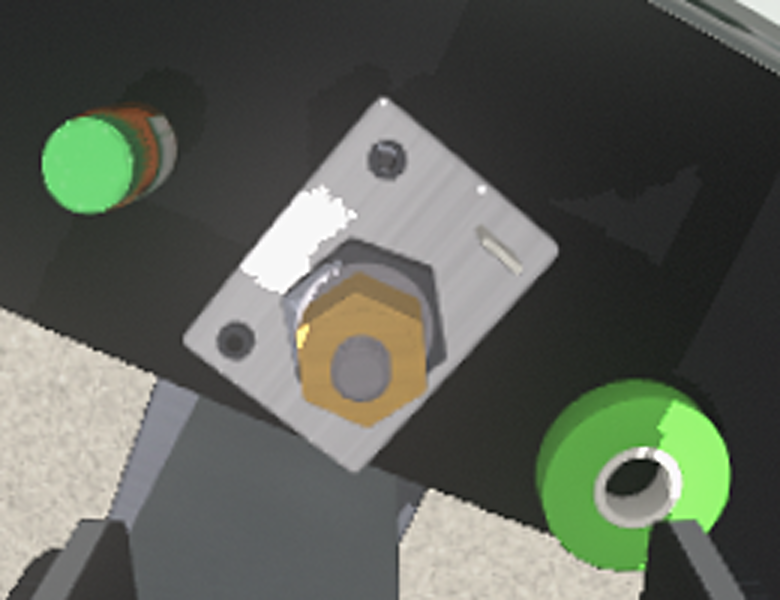

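```bash

python3 - <<'E'
from h import *
from scipy.optimize import least_squares
d=np.load('w2.npz');im={k:d[k] for k in('mtx','mount')};R,p=d['R'],d['p']
s_=.9120,.411
R1=np.array([[.912,.411,0],[.411,-.912,0],[0,0,-1]]);p1=np.array([417.48,-36.25,231.42])
for n,a,b in[('post',(245.5,121),(310.3,202.3)),('knob',(465,95),(540,167)),('btn',(530,57),(609,134)),('vialcap',(181,76),(220,135))]:
    print(n,tri(wray(im,a,R1,p1),wray(im,b,R,p)))
C=np.array([(360,291),(424,321),(427,387),(370,427),(305,399),(300,330)])/3+[190,80]
def f(v,out=0):
    x,y,z,t=v
    P=[wproj(im,(x+34/3**.5*np.cos(t-k*np.pi/3),y+34/3**.5*np.sin(t-k*np.pi/3),z),R,p) for k in range(6)]
    return (np.array(P)-C).ravel()
for t0 in np.arange(6)*np.pi/3:
    r=least_squares(f,[450,45,85,t0]);print(r.x.round(3),r.cost, 'corner deg',np.rad2deg(r.x[3])%60)
# machine top-front edge points, rays at heights
for px in[(288,10),(410,75),(465,118)]:
    c,dd=wray(im,px,R,p);print(px,[ (c+dd*(h-c[2])/dd[2]).round(0)[:2] for h in(0,60,120)])
E
```

```text
post (array([444.05753916,  51.73729641,  87.41647645]), np.float64(0.5129037642613887))
knob (array([ 560.34379297, -131.21190225,   80.40972463]), np.float64(1.231386216816171))
btn (array([ 620.46544786, -158.68122558,  122.86768266]), np.float64(0.5684703248419403))
vialcap (array([457.89243344, 145.09118256,  55.23086248]), np.float64(0.3081180751360356))
[442.702  50.267  76.15    0.493] 0.9044341656319183 corner deg 28.232086539608442
[442.702  50.267  76.15    0.493] 0.9044341656318304 corner deg 28.2320864534606
[442.702  50.267  76.15    0.493] 0.9044341656318964 corner deg 28.232086530014683
[442.702  50.267  76.15    0.493] 0.9044341656319461 corner deg 28.232086505772017
[ 168.176  -50.953 -769.819    6.782] 983.0143882315035 corner deg 28.603678796092993
[442.702  50.267  76.15    6.776] 0.9044341656319008 corner deg 28.232086467333318
(288, 10) [array([592., 144.]), array([579., 132.]), array([565., 119.])]
(410, 75) [array([583.,   4.]), array([571.,  18.]), array([560.,  32.])]
(465, 118) [array([572., -73.]), array([563., -44.]), array([553., -16.])]
```

Emit:
drive_tool(
  targets=[
    [[0, -7, 0], 0, -1],
    [[0, 0, 0], -0.15, -1],
    [[0, 0, 0], -0.15, -1],
    [[0, 0, 0], -0.15, -1],
    [[0, 0, 0], -0.15, -1],
    [[0, 0, 0], -0.15, -1],
    [[0, 0, 0], -0.15, -1],
    [[0, 0, 0], -0.15, -1],
  ],
)

```text
time: 3.8
ee_pos: [444.8, 51.9, 175.6]
eef_rot: [0.0, 0.74, 0.673, 0.0]
wrist_force: [-0.2, -0.1, 0.8]
width: 1.001
grip_force: 0.0
```

Emit:
drive_tool(
  targets=[
    [[0, 0, 0], -0.15, -1],
    [[0, 0, 0], -0.15, -1],
    [[0, 0, 0], -0.15, -1],
    [[0, 0, 0], -0.15, -1],
    [[0, 0, 0], -0.15, -1],
    [[0, 0, 0], -0.15, -1],
    [[0, 0, 0], -0.15, -1],
    [[0, 0, 0], -0.15, -1],
  ],
)

```text
time: 4.6
ee_pos: [444.8, 51.9, 175.6]
eef_rot: [0.0, 0.231, 0.973, 0.0]
wrist_force: [-0.0, 0.5, 0.1]
width: 0.998
grip_force: 0.0
```

Emit:
drive_tool(
  targets=[
    [[0, 0, 0], -0.15, -1],
    [[0, 0, 0], -0.15, -1],
    [[0, 0, 0], -0.15, -1],
    [[0, 0, 0], -0.15, -1],
    [[0, 0, 0], -0.15, -1],
    [[0, 0, 0], -0.15, -1],
    [[0, 0, 0], -0.06, -1],
    [[0, 0, 0], 0, -1],
  ],
)

```text
time: 5.4
ee_pos: [444.8, 51.9, 175.6]
eef_rot: [0.0, -0.242, 0.97, 0.0]
wrist_force: [-0.5, 0.2, 0.0]
width: 0.999
grip_force: 0.0
```

```bash

python3 - <<'E'
from h import *
R,p,s=tool();print(p,R.round(3),s['joint_positions'].round(3),s['time'])
im=get_image('wrist')
np.savez('w3.npz',R=R,p=p,mtx=im['mtx'],mount=im['mount'])
for q in['second_nut']:
    for r in models.trace(im,q)[:1]:
        print(q,r['p'],r['location']);x,y=map(int,r['location'])
x0,y0=x-50,y-40
a=im['color'];b=cv2.resize(a[y0:y0+80,x0:x0+100],(700,560),interpolation=2);print(x0,y0)
cv2.imwrite('pics/w3c.png',b)
E
```

```text
[444.81838495  51.92143102 175.57157084] [[-0.883 -0.469  0.001]
 [-0.469  0.883  0.   ]
 [-0.001 -0.    -1.   ]] [-0.038  0.206  1.895  0.     1.039 -2.097] 5.4
second_nut 0.72 [315.7, 169.9]
265 129
```

View pics/w3c.png

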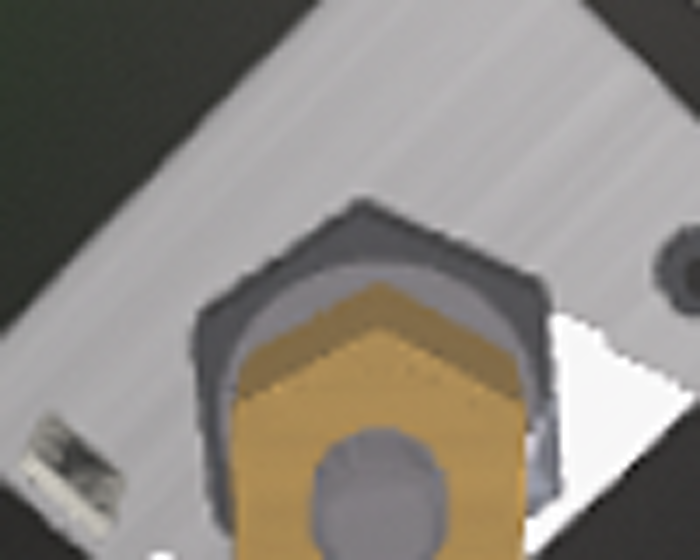

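```bash

python3 - <<'E'
from h import *
from scipy.optimize import least_squares
d=np.load('w2.npz');im={k:d[k] for k in('mtx','mount')};R,p=d['R'],d['p']
e=np.load('w3.npz');R3,p3=e['R'],e['p']
print('post',tri(wray(im,(310.3,202.3),R,p),wray(im,(319.3,200),R3,p3)))
C=np.array([(360,291),(424,321),(427,387),(370,427),(305,399),(300,330)])/3+[190,80]
C3=np.array([(380,330),(525,403),(232,403)])/7+[265,129]
def f(v):
    x,y,z,t=v;Q=lambda k:(x+34/3**.5*np.cos(t-k*np.pi/3),y+34/3**.5*np.sin(t-k*np.pi/3),z)
    P=[wproj(im,Q(k),R,p) for k in range(6)]+[wproj(im,Q(k),R3,p3) for k in(3,4,2)]
    return (np.array(P)-np.r_[C,C3]).ravel()
r=least_squares(f,[444,51,80,.49]);print(r.x,r.cost,np.rad2deg(r.x[3]),r.fun.round(1))
# dark nut top-face far corners in w2 and w3: opposite corners, 26.56 from axis, unknown z
x,y=r.x[:2]
for RR,pp,px in((R,p,(190+356/3,80+240/3)),(R3,p3,(265+362/7,129+200/7))):
    c,dd=wray(im,px,RR,pp);g=lambda z:(c+dd*(z-c[2])/dd[2])[:2]-[x,y]
    print([(z,np.hypot(*g(z)).round(1)) for z in range(44,60,2)])
print('toolxy', R3.T@(np.array([x,y,0])-p3))
E
```

```text
post (array([443.92634764,  51.13868434,  85.915933  ]), np.float64(0.675652086420673))
[444.44736014  50.9078311   81.32759227   0.49129079] 2.769226842237118 28.148888675812188 [-0.6 -0.6  0.5 -0.2  0.9  0.9 -0.   0.  -0.  -0.4 -0.8 -0.2 -0.2 -1.2
  0.5  0.3 -0.4  0.4]
[(44, np.float64(25.1)), (46, np.float64(25.5)), (48, np.float64(25.9)), (50, np.float64(26.3)), (52, np.float64(26.8)), (54, np.float64(27.2)), (56, np.float64(27.6)), (58, np.float64(28.0))]
[(44, np.float64(26.2)), (46, np.float64(26.6)), (48, np.float64(27.0)), (50, np.float64(27.4)), (52, np.float64(27.8)), (54, np.float64(28.2)), (56, np.float64(28.6)), (58, np.float64(29.0))]
toolxy [  0.89465733  -0.70176522 175.57120677]
```

Emit:
drive_tool(
  targets=[
    [[0.9, -0.7, 30], 0, -1],
    [[0, 0, 30], 0, -1],
    [[0, 0, 25], 0, -1],
    [[0, 0, 15], 0, -1],
    [[0, 0, 10], 0, -1],
    [[0, 0, 7.5], 0, -1],
    [[0, 0, 0], 0, -1],
  ],
)

```text
time: 6.2
ee_pos: [444.3, 50.9, 57.3]
eef_rot: [-0.0, -0.241, 0.97, 0.0]
wrist_force: [0.1, 0.1, 0.3]
width: 1.001
grip_force: 0.0
```

Emit:
drive_tool(
  targets=[
    [[0, 0, 0], 0, -0.3],
    [[0, 0, 0], 0, 0],
    [[0, 0, 0], 0, 0.2],
    [[0, 0, 0], 0, 0.4],
    [[0, 0, 0], 0, 1],
    [[0, 0, 0], 0, 1],
    [[0, 0, 0], 0, 1],
    [[0, 0, 0], 0, 1],
  ],
  force=50,
)

```text
time: 7.0
ee_pos: [444.7, 51.3, 58.5]
eef_rot: [0.0, -0.242, 0.97, 0.0]
wrist_force: [-1.3, 3.2, 7.2]
width: 0.388
grip_force: 52.5
```

```bash

python3 - <<'E'
from h import *
R,p,s=tool();print({k:np.round(v,3) for k,v in s.items()})
im=get_image('scene')
cv2.imwrite('pics/s4.png',cv2.resize(im['color'][160:270,260:400],(700,550),interpolation=2))
E
```

```text
{'time': np.float64(7.0), 'joint_positions': array([-4.000e-02,  3.990e-01,  2.015e+00,  1.000e-03,  7.270e-01,
       -2.100e+00]), 'qd': array([-0.001,  0.001,  0.001,  0.002, -0.001, -0.001]), 'joint_torque': array([-1.3790e+00, -3.9352e+01, -1.4675e+01, -6.3500e-01, -6.1400e-01,
        1.9000e-02]), 'ee_pos': array([444.708,  51.33 ,  58.484]), 'eef_rot': array([ 0.   , -0.242,  0.97 ,  0.   ]), 'wrist_force': array([-1.339,  3.185,  7.19 ]), 'wrist_torque': array([0.465, 0.261, 0.063]), 'grip_force': np.float64(52.512), 'width': np.float64(0.388)}
```

View pics/s4.png

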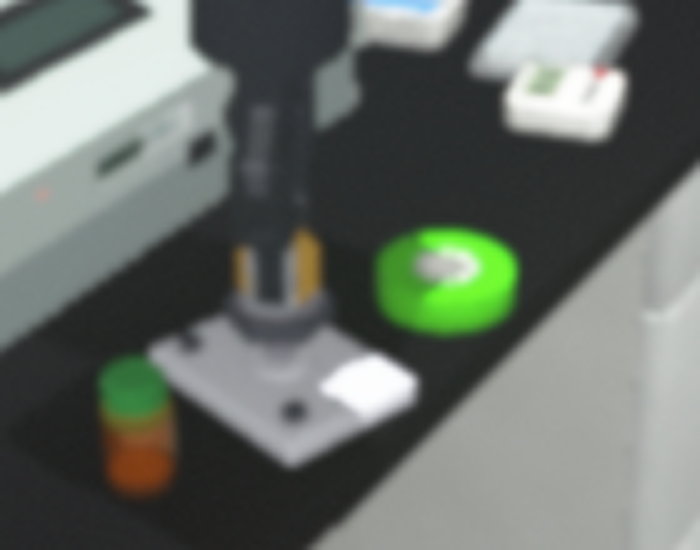

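Emit:
drive_tool(
  targets=[
    [[0, 0, 0], 0, 0],
    [[0, 0, 0], 0, 0],
    [[0, 0, -3], 0, 0],
    [[0, 0, 0], 0, 0.1],
    [[0, 0, 0], 0, 0.2],
    [[0, 0, 0], 0, 1],
    [[0, 0, 0], 0, 1],
    [[0, 0, 0], 0, 1],
  ],
)

```text
time: 7.85
ee_pos: [444.4, 51.2, 61.0]
eef_rot: [-0.0, -0.242, 0.97, 0.0]
wrist_force: [-2.0, 2.7, 6.3]
width: 0.387
grip_force: 50.1
```

```bash
cat > st.py <<'E'
from h import *
R,p,s=tool();print(s['time'].round(2),p.round(2),'F',s['wrist_force'].round(2),'T',s['wrist_torque'].round(3),'q6',s['joint_positions'][5].round(4),'jt6',s['joint_torque'][5].round(3),s['width'].round(3),'yaw',np.arctan2(R[1,0],R[0,0]).round(4))
E
python3 st.py
```

```text
Traceback (most recent call last):
  File "st.py", line 2, in <module>
    R,p,s=tool();print(s['time'].round(2),p.round(2),'F',s['wrist_force'].round(2),'T',s['wrist_torque'].round(3),'q6',s['joint_positions'][5].round(4),'jt6',s['joint_torque'][5].round(3),s['width'].round(3),'yaw',np.arctan2(R[1,0],R[0,0]).round(4))
                       ^^^^^^^^^^^^^^^
AttributeError: 'float' object has no attribute 'round'
```

```bash
sed -i "s/s\['time'\].round(2)/round(s['time'],2)/" st.py; sed -i "s/s\['width'\].round(3)/float(s['width'])/" st.py; python3 st.py
```

```text
7.85 [444.36  51.21  60.97] F [-1.98  2.65  6.3 ] T [0.492 0.193 0.024] q6 -2.0999 jt6 0.012 0.38713696154444355 yaw -2.6536
```

Emit:
drive_tool(
  targets=[
    [[0, 0, 0.1], 0.1, 1],
    [[0, 0, 0.2], 0.1, 1],
    [[0, 0, 0.2], 0.1, 1],
    [[0, 0, 0.2], 0.1, 1],
  ],
)

```text
time: 8.25
ee_pos: [444.4, 51.2, 60.2]
eef_rot: [-0.0, -0.042, 0.999, 0.0]
wrist_force: [-1.3, 2.2, 4.8]
width: 0.386
grip_force: 50.0
```

```bash
python3 st.py
```

```text
8.25 [444.36  51.16  60.22] F [-1.33  2.15  4.76] T [0.391 0.247 0.147] q6 -1.6959 jt6 -1.228 0.38644922385766617 yaw -3.0575
```

Emit:
drive_tool(
  targets=[
    [[0, 0, 0.2], 0.1, 1],
    [[0, 0, 0.2], 0.1, 1],
    [[0, 0, 0.2], 0.1, 1],
    [[0, 0, 0.2], 0.1, 1],
    [[0, 0, 0.2], 0.1, 1],
    [[0, 0, 0.2], 0.1, 1],
  ],
)

```text
time: 8.85
ee_pos: [444.3, 51.1, 59.0]
eef_rot: [-0.0, 0.255, 0.967, 0.0]
wrist_force: [-1.1, 2.7, 5.6]
width: 0.389
grip_force: 50.1
```

```bash
python3 st.py
```

```text
8.85 [444.34  51.13  59.03] F [-1.14  2.67  5.61] T [0.351 0.286 0.076] q6 -1.0958 jt6 -1.23 0.3890195019559615 yaw 2.6257
```

Emit:
drive_tool(
  targets=[
    [[0, 0, 0.2], 0.1, 1],
    [[0, 0, 0.2], 0.1, 1],
    [[0, 0, 0.2], 0.1, 1],
    [[0, 0, 0.2], 0.1, 1],
    [[0, 0, 0.2], 0.1, 1],
    [[0, 0, 0], 0, 1],
  ],
)

```text
time: 9.45
ee_pos: [444.3, 51.1, 58.1]
eef_rot: [-0.0, 0.486, 0.874, 0.0]
wrist_force: [-1.7, 1.4, 6.5]
width: 0.386
grip_force: 50.1
```

```bash
python3 st.py
```

```text
9.45 [444.33  51.09  58.08] F [-1.66  1.43  6.54] T [ 0.372  0.196 -0.13 ] q6 -0.597 jt6 0.779 0.3858198784403851 yaw 2.1268
```

```bash
cat >> st.py <<'E'
L=[]
for i in range(4):
    get_image('top');s=monitor.state();L.append([s['wrist_torque'][2],s['joint_torque'][5],s['wrist_force'][2]])
print('tz',np.round(L,3).tolist())
E
python3 st.py
```

```text
9.45 [444.33  51.09  58.08] F [-1.66  1.43  6.54] T [ 0.372  0.196 -0.13 ] q6 -0.597 jt6 0.779 0.3858198784403851 yaw 2.1268
tz [[-0.056, 0.179, 6.588], [-0.092, -0.029, 6.638], [-0.029, -0.08, 6.485], [-0.144, -0.091, 5.895]]
```

Emit:
drive_tool(
  targets=[
    [[0, 0, 0.2], 0.09, 1],
    [[0, 0, 0.2], 0.09, 1],
    [[0, 0, 0], 0, 1],
  ],
)

```text
time: 9.95
ee_pos: [444.3, 51.1, 57.7]
eef_rot: [-0.0, 0.562, 0.827, 0.0]
wrist_force: [-1.4, 2.3, 7.2]
width: 0.392
grip_force: 50.2
```

```bash
python3 st.py
```

```text
9.95 [444.34  51.09  57.74] F [-1.38  2.34  7.2 ] T [ 0.249  0.314 -0.055] q6 -0.4172 jt6 0.686 0.3917924804662922 yaw 1.947
tz [[-0.136, 0.149, 6.812], [-0.104, -0.037, 7.598], [-0.114, -0.083, 6.745], [-0.078, -0.092, 7.135]]
```

Emit:
drive_tool(
  targets=[
    [[0, 0, 0.2], 0.09, 1],
    [[0, 0, 0.2], 0.09, 1],
    [[0, 0, 0], 0, 1],
  ],
)

```text
time: 10.45
ee_pos: [444.3, 51.1, 57.4]
eef_rot: [-0.0, 0.634, 0.773, 0.0]
wrist_force: [-1.4, 0.7, 7.4]
width: 0.387
grip_force: 50.3
```

```bash
python3 st.py
```

```text
10.45 [444.29  51.08  57.36] F [-1.37  0.74  7.39] T [ 0.242  0.32  -0.063] q6 -0.2372 jt6 0.685 0.38701315806124215 yaw 1.7671
tz [[-0.088, 0.147, 7.225], [-0.097, -0.039, 7.11], [-0.093, -0.084, 7.501], [-0.067, -0.093, 7.462]]
```

Emit:
drive_tool(
  targets=[
    [[0, 0, 0.17], 0.09, 1],
    [[0, 0, 0.17], 0.09, 1],
    [[0, 0, 0], 0, 1],
  ],
)

```text
time: 10.95
ee_pos: [444.3, 51.1, 57.0]
eef_rot: [-0.0, 0.701, 0.713, 0.0]
wrist_force: [-2.3, 1.1, 8.1]
width: 0.386
grip_force: 50.3
```

```bash
python3 st.py
```

```text
10.95 [444.29  51.08  57.  ] F [-2.29  1.15  8.14] T [ 0.29   0.318 -0.054] q6 -0.0573 jt6 0.685 0.3857757063142767 yaw 1.5871
tz [[-0.106, 0.147, 7.526], [-0.122, -0.039, 7.229], [-0.082, -0.084, 7.006], [-0.136, -0.093, 7.724]]
```

Emit:
drive_tool(
  targets=[
    [[0, 0, 0.17], 0.09, 1],
    [[0, 0, 0.17], 0.09, 1],
    [[0, 0, 0], 0, 1],
  ],
)

```text
time: 11.45
ee_pos: [444.3, 51.1, 56.7]
eef_rot: [-0.0, 0.763, 0.647, 0.0]
wrist_force: [-2.1, 1.9, 7.2]
width: 0.386
grip_force: 50.3
```

```bash
python3 st.py
```

```text
11.45 [444.26  51.1   56.67] F [-2.1   1.91  7.21] T [ 0.314  0.321 -0.09 ] q6 0.1228 jt6 0.685 0.3857035986724356 yaw 1.407
tz [[-0.079, 0.147, 7.885], [-0.083, -0.039, 6.833], [-0.078, -0.084, 7.301], [-0.115, -0.093, 7.433]]
```

Emit:
drive_tool(
  targets=[
    [[0, 0, 0.17], 0.09, 1],
    [[0, 0, 0.17], 0.09, 1],
    [[0, 0, 0], 0, 1],
  ],
)

```text
time: 11.95
ee_pos: [444.2, 51.1, 56.3]
eef_rot: [-0.0, 0.818, 0.576, -0.0]
wrist_force: [-1.1, 1.1, 7.6]
width: 0.39
grip_force: 50.3
```

```bash
python3 st.py
```

```text
11.95 [444.24  51.08  56.33] F [-1.11  1.11  7.61] T [ 0.307  0.381 -0.11 ] q6 0.3028 jt6 0.685 0.3900785189017351 yaw 1.2271
tz [[-0.081, 0.147, 8.185], [-0.006, -0.039, 8.685], [-0.05, -0.084, 7.265], [-0.095, -0.093, 7.371]]
```

Emit:
drive_tool(
  targets=[
    [[0, 0, 0.17], 0.09, 1],
    [[0, 0, 0.17], 0.09, 1],
    [[0, 0, 0], 0, 1],
  ],
)

```text
time: 12.45
ee_pos: [444.2, 51.1, 56.0]
eef_rot: [-0.0, 0.866, 0.5, -0.0]
wrist_force: [-2.4, 2.2, 8.2]
width: 0.388
grip_force: 50.3
```

```bash
python3 st.py
```

```text
12.45 [444.21  51.06  55.98] F [-2.41  2.18  8.22] T [ 0.285  0.336 -0.082] q6 0.4827 jt6 0.685 0.3875310156436098 yaw 1.047
tz [[-0.125, 0.147, 7.602], [-0.157, -0.039, 8.238], [-0.097, -0.084, 7.257], [-0.065, -0.093, 7.128]]
```

Emit:
drive_tool(
  targets=[
    [[0, 0, 0.17], 0.09, 1],
    [[0, 0, 0.17], 0.09, 1],
    [[0, 0, 0], 0, 1],
  ],
)

```text
time: 12.95
ee_pos: [444.2, 51.1, 55.6]
eef_rot: [-0.0, 0.907, 0.42, -0.0]
wrist_force: [-2.7, 1.6, 7.4]
width: 0.388
grip_force: 50.3
```

```bash
python3 st.py
```

```text
12.95 [444.18  51.09  55.64] F [-2.67  1.63  7.43] T [ 0.295  0.336 -0.15 ] q6 0.6628 jt6 0.685 0.388209796927814 yaw 0.867
tz [[-0.032, 0.148, 7.647], [-0.117, -0.039, 7.679], [-0.068, -0.084, 7.719], [-0.087, -0.093, 6.797]]
```

Emit:
drive_tool(
  targets=[
    [[0, 0, 0.17], 0.09, 1],
    [[0, 0, 0.17], 0.09, 1],
    [[0, 0, 0], 0, 1],
  ],
)

```text
time: 13.45
ee_pos: [444.2, 51.1, 55.3]
eef_rot: [-0.0, 0.942, 0.337, -0.0]
wrist_force: [-2.2, 1.5, 7.2]
width: 0.387
grip_force: 50.3
```

```bash
python3 st.py
```

```text
13.45 [444.21  51.13  55.31] F [-2.16  1.5   7.16] T [ 0.345  0.352 -0.137] q6 0.8427 jt6 0.685 0.3871785211066785 yaw 0.6871
tz [[-0.033, 0.147, 7.784], [-0.065, -0.039, 7.833], [-0.093, -0.084, 7.385], [-0.11, -0.093, 8.281]]
```

Emit:
drive_tool(
  targets=[
    [[0, 0, 0.17], 0.09, 1],
    [[0, 0, 0.17], 0.09, 1],
    [[0, 0, 0], 0, 1],
  ],
)

```text
time: 13.95
ee_pos: [444.1, 51.1, 55.0]
eef_rot: [-0.0, 0.968, 0.251, -0.0]
wrist_force: [-2.4, 1.8, 8.2]
width: 0.385
grip_force: 50.4
```

```bash
python3 st.py
```

```text
13.95 [444.06  51.08  55.01] F [-2.39  1.77  8.25] T [0.346 0.38  0.031] q6 1.0224 jt6 0.842 0.38495487996852323 yaw 0.5075
tz [[0.062, 0.296, 8.103], [0.048, 0.11, 8.948], [0.043, 0.065, 8.396], [0.133, 0.056, 8.796]]
```

Emit:
drive_tool(
  targets=[
    [[0, 0, 0.05], 0.02, 1],
    [[0, 0, 0.05], 0.02, 1],
    [[0, 0, 0], 0, 1],
  ],
)

```text
time: 14.45
ee_pos: [444.0, 51.1, 55.0]
eef_rot: [-0.0, 0.973, 0.233, -0.0]
wrist_force: [-3.2, 1.9, 9.3]
width: 0.386
grip_force: 50.5
```

```bash
python3 st.py
```

```text
14.45 [443.98  51.07  54.95] F [-3.24  1.92  9.32] T [0.365 0.462 0.248] q6 1.0603 jt6 0.412 0.38648085445004643 yaw 0.4699
tz [[0.212, 0.272, 9.801], [0.294, 0.23, 8.999], [0.234, 0.221, 9.624], [0.228, 0.22, 10.595]]
```

Emit:
drive_tool(
  targets=[
    [[0, 0, 0], 0.01, 1],
    [[0, 0, 0], 0.01, 1],
    [[0, 0, 0], 0, 1],
    [[0, 0, 0], 0, 1],
  ],
)

```text
time: 15.05
ee_pos: [443.9, 51.1, 54.9]
eef_rot: [-0.0, 0.975, 0.223, -0.0]
wrist_force: [-3.0, 2.2, 10.1]
width: 0.388
grip_force: 50.5
```

```bash
python3 st.py
```

```text
15.05 [443.93  51.06  54.94] F [-3.03  2.22 10.1 ] T [0.346 0.456 0.311] q6 1.0796 jt6 0.311 0.38753121480519614 yaw 0.4506
tz [[0.336, 0.307, 9.783], [0.31, 0.307, 10.021], [0.266, 0.307, 9.827], [0.333, 0.307, 10.307]]
```

Emit:
drive_tool(
  targets=[
    [[0, 0, 0], 0, 0.1],
    [[0, 0, 0], 0, 0],
    [[0, 0, 0], 0, -0.5],
    [[0, 0, 0], 0, -1],
    [[0, 0, 0], 0, -1],
    [[0, 0, -20], 0, -1],
    [[0, 0, -40], 0, -1],
    [[0, 0, -40], 0, -1],
  ],
)

```text
time: 16.05
ee_pos: [443.5, 50.9, 155.1]
eef_rot: [-0.0, 0.975, 0.223, -0.001]
wrist_force: [1.2, -0.5, 0.7]
width: 0.999
grip_force: 0.0
```

Emit:
drive_tool(
  targets=[
    [[0, 0, -20], 0, -1],
    [[0, 0, 0], 0, -1],
    [[0, 0, 0], 0, -1],
  ],
)

```text
time: 16.35
ee_pos: [444.5, 50.8, 174.5]
eef_rot: [0.0, 0.975, 0.223, 0.0]
wrist_force: [-0.2, -0.3, -0.3]
width: 1.002
grip_force: 0.0
```

```bash

python3 - <<'E'
from h import *
R,p,s=tool();print(p,s['time'],np.arctan2(R[1,0],R[0,0]))
im=get_image('wrist')
r=models.trace(im,'second_nut')[0];x,y=map(int,r['location']);print(r['p'],x,y)
b=cv2.resize(im['color'][max(y-60,0):y+60,x-75:x+75],(750,600),interpolation=2)
cv2.imwrite('pics/w5.png',b)
E
```

```text
[444.49221841  50.84688554 174.51918455] 16.35 0.44978844046472755
0.68 320 188
```

View pics/w5.png

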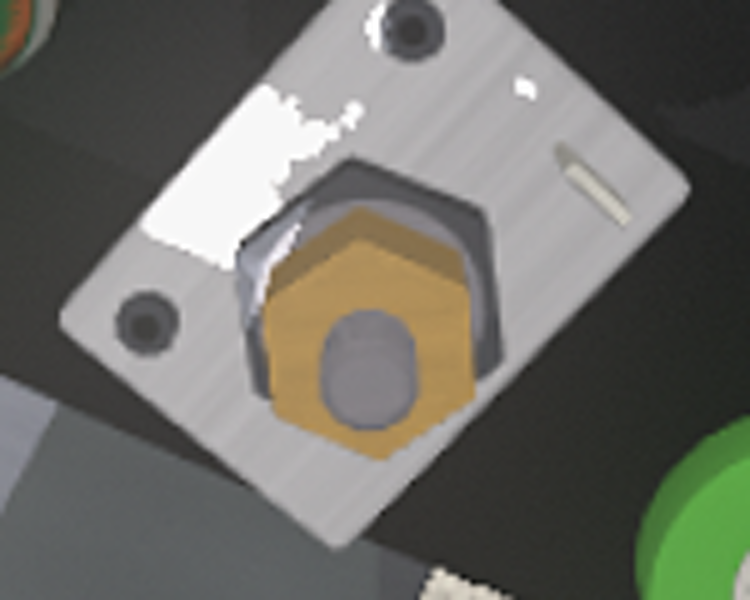

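```bash
python3 -c "
from h import *
print(order.sign_off())"
```

```text
the job is handed in; nothing more can be done
None
```

I ran the brass nut down onto the dark nut, tightened it to about 0.31 N m and released it, then handed the job in at about 16 s. The dark nut looked unturned in the last picture, to within what I could measure. The hand-in gave no verdict.

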